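# Turn the hot reaction tile over on the drying board

### The arm

A 6-joint arm with a two-finger parallel gripper is mounted at the origin on the work surface. World frame = base frame: x ahead of the robot, y to its left, z up, the work surface at z = 0. Lengths are in m, angles in rad, forces in N, time in s.
With the tool pointing down it reaches from about 0.325 to 0.875 m from the base axis. Payload 4.4 kg.
Tool frame: the origin (TCP) lies on the mounting face of the last link; the fingertips stand 173 mm ahead of it and the grasp point (between the pads) lies 155 mm ahead of it; z points along the fingers, y is the line along which they close (so a half turn about z gives the same grasp; the last joint's range is limited). The gripper opens to 85 mm and grips with 20 to 120 N. Pads are 22 mm wide; open, the fingers measure 114 mm over their backs; the gripper's body (76 mm by 85 mm) begins 54 mm behind the grasp point. The pads swing forward as they close: fully open they stand 13 mm farther back than shut.
Start: joints at [-1.256, 0.207, 1.542, -0, 1.393, -0.15], TCP at [0.258, -0.514, 0.405] pointing down, gripper open.
Joint ranges: [-2.73, 2.73], [-0.86, 2.22], [0.23, 2.46], [-1.11, 4.25], [0.08, 2.63], [-2.82, 2.82]. Speed limits (rad/s): [2.79, 2.79, 3.14, 3.14, 3.14, 3.14].

### API

Orientations are given as a 3x3 rotation matrix whose columns are the frame's x, y, z axes.
In Python, from plant import movep, servo_line, set_joints, gripper_to, hold, ik, observe, snapshot, get_calibration, MotionError, sign_off, search_frame, regions_of gives the robot as it stands. Calls block until the motion is done:
- movep(position, orientation): joint-space move of the TCP to a pose.
- servo_line(position, ori=None, velocity=0.15, contact_N=None): straight line of the TCP; ori=None keeps the orientation; velocity is the mean speed in m/s. With contact_N (N) it stops when the force on the tool has changed by that much, and returns True; else False.
- set_joints(angles): joint-space move.
- gripper_to(opening, newtons=None): opening from 0.0 (shut) to 1.0 (fully open); newtons is the grip in N (None keeps the last); returns when the fingers have stopped.
- hold(seconds).
- ik(position, orientation): joint angles nearest the present ones, or None.
- observe(): the state.
- snapshot(name): name is "scene" or "top"; returns (picture, depth): 480x640x3 uint8, blue, green, red; 480x640 float32, m along the optical axis (not along the pixel's ray), 0 where there is no reading.
- get_calibration(name): a dict with "fx", "fy", "cx", "cy" (pixels), "rvec" (rotation vector, rad) and "tvec" (3), from world to camera coordinates, as OpenCV has them. Camera axes: x right, y down, z forward; pixel columns grow to the right and rows downward; lengths in m; the calibration is good to about 2 mm. A picture is of the moment at which its call begins. get_calibration takes no time and is no camera call.
A pose or a line that the arm cannot do raises MotionError and nothing moves.
- sign_off(): hands the job in; it is judged then, once.
Trained networks look in the newest picture that a camera, given by its name, has taken for a name from the list of things; names that differ only in an ending like _2 or _b are one class to them, and where a whole thing is asked for, a point or a joint stands for the part that bears it (a point fixed in the world has none). Each returns a list of dicts, best first, with "p" (0 to 1); they miss things now and then, are a little off and sometimes report something else, mostly with a low value. They report only what shows in the picture. A call takes as long as a camera call. They do not tell look-alikes from the thing itself.
- search_frame(camera, target): "pixel" ([column, row] in pixels, amid what is visible of it).
- regions_of(camera, target): "region" (480x640 bool, what is visible of it) and "pixel" ([column, row] in pixels, amid what is visible of it).
The state is a dict: "time": time; "joint_positions": joint angles; "dq": joint speeds; "effort": joint torques, N m; "tool_pos": TCP position; "tcp_rot": TCP orientation; "wrist_force": force on the tool from outside, world axes, zero at the start; "wrist_torque": the same for the moment, N m; "grip_width": opening from 0.0 (shut) to 1.0 (fully open); "gripper_force": force on a finger pad.
Only numpy, scipy, OpenCV 4.12 (cv2) and the standard library are available. Lean on these libraries where they do the work, as an engineer would, in place of code of your own. Each camera call takes 0.05 s, during which the arm holds its last target. There are 200 camera calls.

### The job

The white reaction tile lying wells down on the drying board is fresh from the dryer and too hot for the fingers: take the spatula from its rest, work the long side of its blade into the slot under the tile's edge opposite the step, push the tile up until you feel it home against the step of the raised slab, and with a turn of the wrist that rolls the loaded blade well up on its side, flip the tile over the step so that it lies flat on top of the slab with its wells up. Then lay the spatula back on its rest as it was. Work gently: do not press or jam the blade hard on the board or against the tile (about 10 N is plenty), touch the tile with nothing but the spatula, and leave everything else where it is.

Things in the scene. Friction and masses are not known exactly. Their poses are not given: they have to be found in the camera images.
- board: fixed grey board, 160 mm long (its x), y=-180 to +195 mm, no rims; place, yaw and height vary. Origin 6 mm below its rubber top. On it lies a fixed raised slab, 8 mm thick, 150 long, 130 wide, whose straight edge facing +y is the step, about along x (within 2 degrees). The slab is not tracked: its step may be anywhere from y=-45 to +10 mm; look or feel for it
- tile: loose rigid white tile, 110 (its x) x 90 (its y) x 10.5 mm, 0.11 to 0.2 kg. Origin: centre of the face with twelve round wells; z points to the smooth face (up while wells are down). Along all edges the well face is cut back 3.5 mm over an 8 mm margin: wells down, a 7 mm thick flange overhangs a slot 3.5 mm high, 8 deep. Starts wells down on the +y side of the step, x within 6 degrees of the board's x
- spatula: loose cranked steel spatula, flat blade 100 (its x) x 50 (its y) x 2 mm. Origin: centre of the blade's underside, z up, handle towards -x. A thin neck climbs from the blade's rear to the straight black handle, 140 mm long, 20 wide, 18 high, axis 59 mm above the blade's underside and parallel to it, from x=-80 to -220 mm. 0.16 kg, balanced near the blade's rear
- spatula_grip (a point): good place to grip the handle: on its axis, 138 mm behind the blade's centre and 59 mm above the blade's underside
- rest: fixed aluminium spatula rest: plate 130 x 80 mm, 8 thick, for the blade, and a post under the handle's rear end (x=-205 mm, crossbar top 58 mm up). Origin: table level under the plate's centre; with the spatula at home its origin is 8 mm above this one, axes parallel. Stands left or right of the board
- slide_tray: fixed white plastic tray of glass slides, 150 x 66 mm, 30 high, origin under its centre; leave it alone
- bottle_a: loose amber culture bottle, 40 mm across, 105 high, origin under its centre; leave it alone
- bottle_b: a second such bottle; leave it alone
- dish_stack: stack of three round culture dishes, 90 mm across, 42 high, origin under its centre; leave it alone
- beaker: glass beaker, 72 mm across, 85 high, origin under its centre; leave it alone
- timer: small white bench timer, 30 x 70 mm, 60 high, origin under its centre; leave it alone
- mouse: round black computer mouse, 60 mm across, 33 high, origin under its centre; leave it alone
Mind the look-alikes: they are no part of the job. What is shaped like the tile but blue or pink is not meant.

How it is judged:
By the outcome, as a careful person would: the job done as asked, in the order asked, and still so for the second after the job is handed in, with the robot touching nothing.
It also fails if it takes over 70 s, if anything falls off the work surface, if the arm or the gripper's body presses on something with over 40 N, if the wrist force passes 120 N, or if a joint passes its speed limit or range.

## Working session

There is one attempt and no reset: what is moved stays moved. The work goes in short steps, each a Python script; the robot and the scene stay as the last script left them, time stands still between calls to the robot, and variables do not carry over. Pictures are saved under pics/ and viewed, at most 10 in all, crops included, and the job is handed in when it is done.

```bash
ls; mkdir -p pics; python3 - <<'E'
from plant import *
import cv2,numpy as np
for n in ("scene","top"):
    im,d=snapshot(n); cv2.imwrite(f"pics/{n}0.png",im); np.save(f"pics/{n}0.npy",d)
    c=get_calibration(n); R=cv2.Rodrigues(np.array(c["rvec"]))[0]; print(n,c["fx"],c["cx"],c["cy"],(-R.T@np.array(c["tvec"])).round(3),R.round(2).tolist())
    for t in ("tile","spatula","spatula_grip","rest","board"):
        for r in search_frame(n,t)[:3]: print(t,np.round(r["pixel"]),round(r["p"],2))
print(observe())
E
```

```text
pics
scene 521.482044569518 322.63692968944855 238.72871092818755 [1.215 0.249 0.978] [[-0.39, 0.92, 0.01], [0.72, 0.31, -0.61], [-0.57, -0.23, -0.79]]
tile [329. 191.] 0.85
tile [408. 208.] 0.69
tile [349. 265.] 0.67
spatula_grip [485. 289.] 0.63
spatula_grip [276. 315.] 0.51
rest [490. 302.] 0.83
board [374. 274.] 0.71
top 500.0230825572529 307.63232069229394 234.66997413181352 [0.421 0.008 1.182] [[-0.03, -1.0, -0.01], [-0.99, 0.03, -0.12], [0.12, 0.0, -0.99]]
tile [283. 231.] 0.86
tile [352. 318.] 0.69
tile [172. 269.] 0.32
spatula [168. 263.] 0.8
spatula [179. 258.] 0.51
spatula_grip [165. 265.] 0.86
rest [178. 259.] 0.65
board [306. 237.] 0.81
{'time': 0.6, 'joint_positions': array([-1.25545453e+00,  2.06564221e-01,  1.54150419e+00,  1.20270323e-05,
        1.39349920e+00, -1.50509902e-01]), 'dq': array([-0.00139074, -0.0013791 ,  0.00181166,  0.00036127, -0.00016914,
        0.00112463]), 'effort': array([ 6.61453414e-04, -3.82786345e+01, -2.91785949e+01, -8.51559548e-05,
        1.17867829e-03, -4.56747557e-06]), 'tool_pos': array([ 0.25826644, -0.51373254,  0.40470002]), 'tcp_rot': array([[ 8.93440275e-01,  4.49182006e-01,  1.90231347e-05],
       [ 4.49182007e-01, -8.93440275e-01, -2.01411843e-05],
       [ 7.94897708e-06,  2.65397950e-05, -1.00000000e+00]]), 'wrist_force': array([-0.62316053,  0.31632242, -0.20181839]), 'wrist_torque': array([ 0.03230915, -0.0388466 , -0.04270233]), 'gripper_force': 0.0, 'grip_width': 1.0044047430027658}
```

View pics/top0.png

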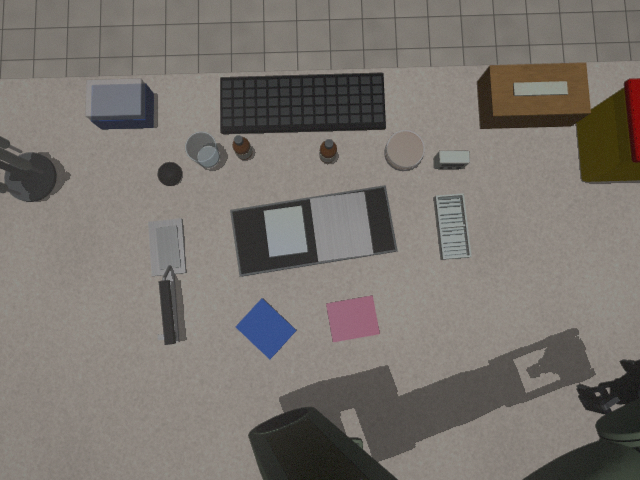

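View pics/scene0.png

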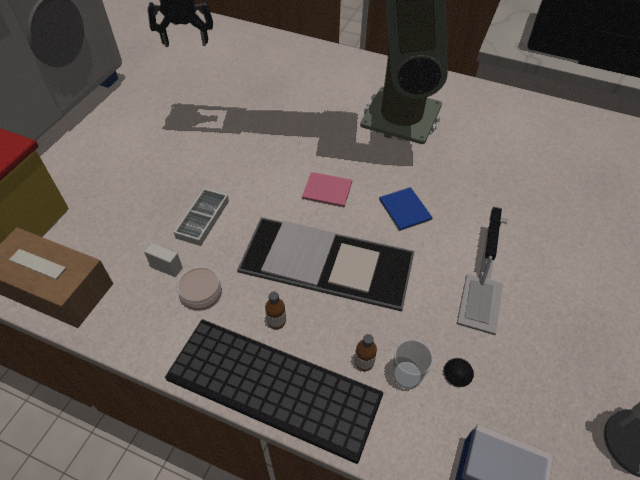

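The top view shows the white tile at (285,231), with the slab at (342,227) to its right (-y). The spatula is on its rest at (168,260), with the handle towards the robot. The blue and pink plates are decoys. Next I'll measure with depth.

```bash
cat > h.py <<'E'
from plant import *
import cv2,numpy as np
def cloud(n,d):
    c=get_calibration(n); R=cv2.Rodrigues(np.array(c["rvec"]))[0]; t=np.array(c["tvec"]).ravel()
    v,u=np.mgrid[:480,:640]; p=np.stack([(u-c["cx"])/c["fx"]*d,(v-c["cy"])/c["fy"]*d,d],-1)
    return (p-t)@R
def rect(P):
    (c,s,a)=cv2.minAreaRect((P[:,:2]*1000).astype(np.float32)); a=a if s[0]>s[1] else a+90
    return np.round(c,1),np.round(sorted(s),1),round((a+90)%180-90,2)
E
python3 - <<'E'
from h import *
for n in ("top","scene"):
    im,d=snapshot(n); X=cloud(n,d); g=im.astype(int).mean(-1)
    for t in ("tile","rest","spatula","board"):
        for r in regions_of(n,t)[:2]:
            m=r["region"]&(d>0); P=X[m]
            if len(P)<30: continue
            print(n,t,round(r["p"],2),np.round(r["pixel"]),len(P),"z med",np.round(np.percentile(P[:,2],[5,25,50,75,95])*1000,1),*rect(P),im[m].mean(0).round())
    # board-window planes by colour
    roi=(X[...,0]>.28)&(X[...,0]<.62)&(X[...,1]>-.25)&(X[...,1]<.25)&(d>0)
    for nm,m in (("dark",roi&(g<70)),("bright",roi&(g>120)&(X[...,2]>.012))):
        k,l,s,c=cv2.connectedComponentsWithStats(m.astype(np.uint8),connectivity=4)
        for i in range(1,k):
            if s[i,4]>300:
                P=X[l==i]; print(n,nm,c[i].round(),s[i,4],np.round(np.percentile(P[:,2],[5,50,95])*1000,1),*rect(P))
    # spatula handle: high points near rest
    m=(X[...,1]>.22)&(X[...,1]<.42)&(X[...,0]>.15)&(X[...,0]<.6)&(X[...,2]>.055)&(X[...,2]<.1)
    P=X[m]; print(n,"handle",len(P),np.median(P[:,2]),*rect(P))
E
```

```text
top tile 0.97 [286. 230.] 1781 z med [18.2 20.7 22.2 23.6 25.8] [569.2  65. ] [ 94.4 111.6] 5.31 [152. 151. 145.]
top tile 0.7 [265. 330.] 1871 z med [ 7.7 10.1 11.5 13.2 15.4] [343.6 117.3] [ 93.8 111.4] 46.37 [140.  82.  58.]
top rest 0.77 [179. 252.] 1225 z med [ 4.3  7.1  8.8 10.4 13.1] [464.5 342.2] [ 82.5 284.5] 4.17 [123. 123. 124.]
top spatula 0.67 [168. 266.] 1697 z med [ 7.4 10.4 13.9 75.7 79.2] [455.2 340.5] [ 56.2 269.2] 1.63 [94. 95. 95.]
top board 0.96 [267. 236.] 5119 z med [ 8.5 10.7 12.2 13.8 16.2] [572.2   0.7] [163.8 381.3] -82.56 [54. 54. 55.]
top dark [381. 229.] 921 [ 8.7 12.7 16.4] [ 569.5 -159.4] [ 50.4 106.3] 6.22
top dark [267. 243.] 2735 [ 8.6 12.1 16. ] [555.6  90.9] [148.2 185.3] -84.01
top bright [341. 233.] 2710 [16.3 19.9 23.5] [564.6 -67.2] [123.3 128.8] -84.05
top bright [285. 232.] 1684 [18.6 22.2 25.9] [569.2  65.3] [ 88.8 108.9] 6.14
top handle 796 0.0760659200750167 [397.  336.3] [ 40.2 153.6] 4.5
scene tile 0.95 [350. 266.] 1787 z med [15.4 21.2 22.6 24.  25.8] [565.9  64.6] [ 95.2 126.3] 5.47 [126. 135. 143.]
scene tile 0.95 [407. 208.] 1319 z 
[... 194 characters left out ...]
3.]
scene spatula 0.9 [487. 287.] 1631 z med [ 8.8 11.1 13.4 75.8 79.4] [429.9 332.9] [ 53.5 321.9] 6.69 [81. 81. 83.]
scene board 0.6 [372. 272.] 5195 z med [ 6.3 11.2 12.6 13.9 15.9] [566.6  -1.5] [173.6 383.9] -82.39 [37. 37. 39.]
scene dark [405. 209.] 910 [ 7.1 12.3 15.5] [347.8 118.8] [ 89.8 110. ] 45.95
scene dark [264. 237.] 755 [ 9.8 12.9 15.7] [ 567.9 -157.2] [ 54.8 109.8] 8.2
scene dark [378. 268.] 2444 [ 9.8 12.8 15.9] [554.3  91.9] [151.3 187.2] -83.94
scene bright [302. 246.] 2274 [17.5 20.5 23.4] [563.6 -65.4] [125.2 130.1] -83.75
scene bright [354. 266.] 1538 [19.9 22.8 25.8] [568.6  66.7] [ 89.1 111.3] 6.1
scene handle 615 0.07729436815806677 [398.5 334.4] [ 40.1 162.6] 1.72
```

```bash
python3 - <<'E'
from h import *
for n in ("top","scene"):
    im,d=snapshot(n); X=cloud(n,d); g=im.astype(int).mean(-1)
    near=(X[...,1]>.24)&(X[...,1]<.42)&(X[...,0]>.2)&(X[...,0]<.64)&(d>0)
    m=near&(g<75)&(X[...,2]>.065)&(X[...,2]<.09)
    m=cv2.morphologyEx(m.astype(np.uint8),cv2.MORPH_OPEN,np.ones((3,3)))>0
    P=X[m]; f=cv2.fitLine((P[:,:2]).astype(np.float32),cv2.DIST_HUBER,0,.01,.01).ravel()
    print(n,"handle",len(P),"z",np.median(P[:,2]).round(4),*rect(P),"mean",P.mean(0).round(4),"ang",np.degrees(np.arctan(f[1]/f[0])).round(2),"xr",np.percentile(P[:,0],[1,99]).round(4))
    for r in regions_of(n,"rest")[:1]:
        m=r["region"]&near&(X[...,0]>.45)&(X[...,2]<.03)
        print("plate",*rect(X[m]))
    # plate+blade: bright, z 4..16 mm
    m=near&(X[...,0]>.47)&(X[...,2]>.004)&(X[...,2]<.02)&(g>150)
    print("bright plate",m.sum(),g[near].mean())
    # step: slab/board brightness transition, per x band, in coordinates rotated by 6 deg
    a=np.radians(6.0); c,s=np.cos(a),np.sin(a)
    U=X[...,0]*c+X[...,1]*s; V=-X[...,0]*s+X[...,1]*c
    for lo in (.5,.53,.56,.59):
        k=(U>lo)&(U<lo+.03)&(d>0)&(X[...,2]<.04)
        b=np.arange(-.13,.09,.0015); h=[g[k&(V>v)&(V<=v+.003)].mean() if (k&(V>v)&(V<=v+.003)).any() else -1 for v in b]
        e=[(round(b[i]*1000+1.5,1),int(h[i]),int(h[i+3])) for i in range(len(b)-3) if abs(h[i+3]-h[i])>45]
        print(lo,e)
p,_=snapshot("top"); cv2.imwrite("pics/crop1.png",cv2.resize(p[180:350,140:400],None,fx=3,fy=3,interpolation=cv2.INTER_CUBIC))
E
```

```text
top handle 638 z 0.0766 [390.2 327.6] [ 21.6 137.9] 5.73 mean [0.3896 0.3262 0.0761] ang 6.0 xr [0.3231 0.4577]
plate [527.8 346.4] [ 82.  157.8] 4.57
bright plate 0 130.0110871430891
0.5 [(np.float64(-65.5), 142, 95), (np.float64(-64.0), 140, 60), (np.float64(-62.5), 130, 49), (np.float64(-61.0), 95, 49)]
0.53 [(np.float64(-65.5), 141, 95), (np.float64(-64.0), 139, 63), (np.float64(-62.5), 131, 49), (np.float64(-61.0), 95, 49), (np.float64(-44.5), 48, 96), (np.float64(-43.0), 50, 132), (np.float64(-41.5), 62, 151), (np.float64(-40.0), 96, 151), (np.float64(47.0), 150, 77), (np.float64(48.5), 143, 50), (np.float64(50.0), 116, 46)]
0.56 [(np.float64(-64.0), 138, 56), (np.float64(-62.5), 129, 49), (np.float64(-61.0), 95, 49), (np.float64(-43.0), 50, 127), (np.float64(-41.5), 63, 150), (np.float64(-40.0), 87, 151), (np.float64(47.0), 150, 71), (np.float64(48.5), 145, 53), (np.float64(50.0), 131, 47)]
0.59 [(np.float64(-64.0), 136, 60), (np.float64(-62.5), 128, 49), (np.float64(-61.0), 94, 49), (np.float64(-43.0), 49, 129), (np.float64(-41.5), 59, 150), (np.float64(-40.0), 86, 150), (np.
[... 711 characters left out ...]
, 36, 138), (np.float64(48.5), 144, 58), (np.float64(50.0), 138, 31), (np.float64(51.5), 102, 26)]
0.56 [(np.float64(-64.0), 128, 79), (np.float64(-62.5), 128, 51), (np.float64(-61.0), 117, 26), (np.float64(-59.5), 79, 26), (np.float64(-43.0), 26, 97), (np.float64(-41.5), 31, 126), (np.float64(-40.0), 40, 140), (np.float64(-38.5), 97, 143), (np.float64(48.5), 143, 60), (np.float64(50.0), 136, 33), (np.float64(51.5), 104, 26)]
0.59 [(np.float64(-62.5), 128, 42), (np.float64(-61.0), 114, 28), (np.float64(-59.5), 85, 25), (np.float64(-43.0), 25, 97), (np.float64(-41.5), 29, 119), (np.float64(-40.0), 35, 136), (np.float64(48.5), 144, 65), (np.float64(50.0), 144, 33), (np.float64(51.5), 111, 25)]
```

View pics/crop1.png

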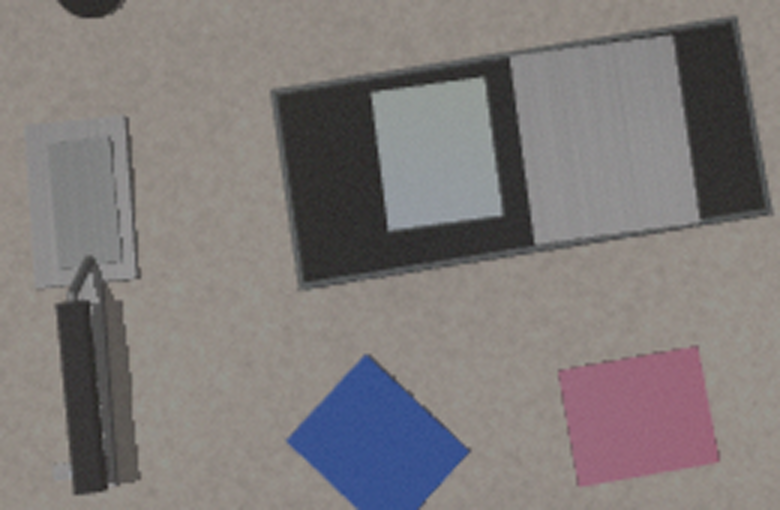

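The crop shows the slab's step edge running from (511,60) to (533,243), parallel to the tile's right edge. The blade is on the rest with the handle at (80,395). In a frame turned 6.0°, the step is at V≈-61, the tile spans V -41 to +50, and the grip is at (0.402, 0.330). I'll check reachability of the whole plan, then grasp.

```bash
cat >> h.py <<'E'
from scipy.spatial.transform import Rotation as Ro
PHI=6.0; SGN=1
def uv(x,y,phi=PHI): a=np.radians(phi); return np.array([x*np.cos(a)+y*np.sin(a),-x*np.sin(a)+y*np.cos(a)])
def pose(o,th=0,phi=PHI,sgn=None):
    """o: blade-underside centre (U,V,Z) in the 6-deg frame, th: roll deg -> TCP pos, rot"""
    s=SGN if sgn is None else sgn
    Rs=(Ro.from_euler('z',phi,degrees=True)*Ro.from_euler('x',th,degrees=True)).as_matrix()
    p=Ro.from_euler('z',PHI,degrees=True).as_matrix()@np.array(o)+Rs@np.array([-.138,0,.214])
    return p,Rs@np.diag([s,-s,-1.])
def edge(e,th=0,**k):
    """same, but e is the blade's inner (-y) underside edge"""
    a=np.radians(th); return pose(np.array(e)+.025*np.array([0,np.cos(a),np.sin(a)]),th,**k)
# path of the tile during the flip: returns slot inner-corner W (ceiling/wall) for tilt th, step at y=0, board z=0
def tilepath(th):
    a=np.radians(th); R=np.array([[np.cos(a),-np.sin(a)],[np.sin(a),np.cos(a)]])
    F1,F2,B=R@[0,.0035],R@[0,.0105],R@[.008,0]
    z0=-min(F1[1],B[1])
    if F2[1]+z0>=.008:  # end face on the step's corner, or its lower corner on the step
        t=(.008-z0-F1[1])/(F2[1]-F1[1]); y0=-min(F1[0]+t*(F2[0]-F1[0]),9) ; y0=max(y0,-F1[0])
    else: y0=-min(F1[0],F2[0])
    return np.array([y0,z0]),R
E
python3 - <<'E'
from h import *
q0=observe()["joint_positions"]
H=np.array([.5397,.3439]); h=uv(*H)
print("home uv",h)
for s in (1,-1):
    print("sgn",s)
    L=[("home",pose([*h,.008],0,sgn=s)),("above",pose([*h,.1],0,sgn=s)),("touch",pose([.5727,.085,.0125],0,sgn=s))]
    for th in range(0,111,10):
        o,R=tilepath(th); w=o+R@[.082,.0005]
        L.append((f"th{th}",edge([.5727,-.0615+w[0],.0123+w[1]],th,sgn=s)))
    for n,(p,R) in L:
        q=ik(p,R); print(n,p.round(3),None if q is None else np.round(q,2))
E
```

```text
home uv [0.57269081 0.28560207]
sgn 1
home [0.402 0.329 0.222] [ 0.52  0.32  1.82 -0.    1.    1.99]
above [0.402 0.329 0.314] [ 0.52  0.19  1.77 -0.    1.19  1.99]
touch [0.423 0.13  0.226] [ 0.1   0.17  2.01 -0.    0.96  1.57]
th0 [0.428 0.091 0.227] [ 0.01  0.16  2.02 -0.    0.96  1.48]
th10 [0.431 0.054 0.241] [-0.13  0.13  2.02  0.2   1.04  1.23]
th20 [0.436 0.015 0.248] [-0.27  0.15  2.    0.36  1.15  1.02]
th30 [ 0.44  -0.025  0.249] [-0.4   0.19  1.97  0.47  1.28  0.86]
th40 [ 0.444 -0.065  0.243] [-0.51  0.27  1.93  0.56  1.42  0.73]
th50 [ 0.448 -0.103  0.23 ] [-0.6   0.37  1.87  0.62  1.56  0.64]
th60 [ 0.452 -0.138  0.21 ] [-0.67  0.49  1.81  0.67  1.69  0.57]
th70 [ 0.455 -0.17   0.185] [-0.73  0.62  1.73  0.71  1.82  0.51]
th80 [ 0.458 -0.197  0.154] [-0.77  0.75  1.66  0.75  1.95  0.48]
th90 [ 0.46  -0.219  0.119] [-0.79  0.89  1.58  0.79  2.08  0.46]
th100 [ 0.462 -0.234  0.081] [-0.81  1.02  1.5   0.84  2.2   0.45]
th110 [ 0.463 -0.243  0.041] [-0.81  1.16  1.43  0.9   2.32  0.46]
sgn -1
home [0.402 0.329 0.222] [ 0.52  0.32  1.82 -0.    1.   -1.16]
above [0.402 0.32
[... 194 characters left out ...]
41] [-0.13  0.13  2.02  0.2   1.04 -1.91]
th20 [0.436 0.015 0.248] [-0.27  0.15  2.    0.36  1.15 -2.12]
th30 [ 0.44  -0.025  0.249] [-0.4   0.19  1.97  0.47  1.28 -2.28]
th40 [ 0.444 -0.065  0.243] [-0.51  0.27  1.93  0.56  1.42 -2.41]
th50 [ 0.448 -0.103  0.23 ] [-0.6   0.37  1.87  0.62  1.56 -2.5 ]
th60 [ 0.452 -0.138  0.21 ] [-0.67  0.49  1.81  0.67  1.69 -2.58]
th70 [ 0.455 -0.17   0.185] [-0.73  0.62  1.73  0.71  1.82 -2.63]
th80 [ 0.458 -0.197  0.154] [-0.77  0.75  1.66  0.75  1.95 -2.66]
th90 [ 0.46  -0.219  0.119] [-0.79  0.89  1.58  0.79  2.08 -2.68]
th100 [ 0.462 -0.234  0.081] [-0.81  1.02  1.5   0.84  2.2  -2.69]
th110 [ 0.463 -0.243  0.041] [-0.81  1.16  1.43  0.9   2.32 -2.68]
```

```bash
python3 - <<'E'
from h import *
h=[.5727,.2856]
P,R=pose([*h,.108]); movep(P,R); 
P2,_=pose([*h,.008]); servo_line(P2,velocity=.12,contact_N=4); o=observe(); print(o["time"],o["tool_pos"],P2,o["wrist_force"].round(2))
gripper_to(.15,100); o=observe(); print(o["time"],o["grip_width"],o["gripper_force"],o["wrist_force"].round(2),o["wrist_torque"].round(3))
np.save("home.npy",o["tool_pos"])
servo_line(o["tool_pos"]+[0,0,.06],velocity=.1); o=observe(); print(o["time"],o["grip_width"],o["gripper_force"],o["wrist_force"].round(2),o["wrist_torque"].round(3))
im,d=snapshot("scene"); cv2.imwrite("pics/grasp.png",im[180:420,340:620].repeat(2,0).repeat(2,1))
X=cloud("scene",d); g=im.astype(int).mean(-1)
for r in regions_of("scene","spatula")[:1]:
    m=r["region"]&(d>0)&(X[...,0]>.49); print("blade",*rect(X[m]),np.percentile(X[m][:,2],[5,50,95]).round(4))
E
```

```text
5.35 [0.40296613 0.32973183 0.22272494] [0.40246534 0.32947398 0.222     ] [-0.59 -0.03  0.58]
5.9667 0.21006982689073808 98.27727913856506 [-0.41  1.13  4.07] [0.02  0.065 0.027]
6.725 0.21376430593852416 97.60423421859741 [ 0.19  0.32 -1.97] [-0.01   0.091 -0.002]
blade [539.1 344. ] [ 50.4 101.4] 6.38 [0.0673 0.0703 0.0736]
```

View pics/grasp.png

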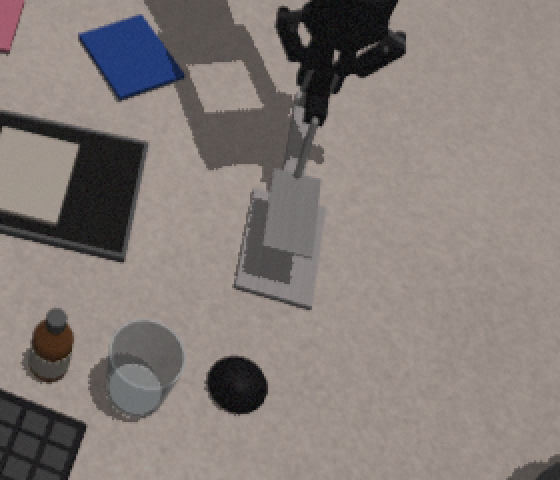

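The grasp holds: the blade hangs level at (539,344), height 70 mm, as modelled. Next I'll touch down on the board beside the tile.

```bash
python3 - <<'E'
from h import *
P,R=edge([.5727,.060,.06]); movep(P,R)
P,_=edge([.5727,.060,.018]); servo_line(P,velocity=.1)
f0=observe()["wrist_force"]
P,_=edge([.5727,.060,.004]); hit=servo_line(P,velocity=.01,contact_N=1.2); o=observe()
zb=o["tool_pos"][2]-.214; print(hit,o["time"],"blade z",zb,(o["wrist_force"]-f0).round(2),o["wrist_torque"].round(3),o["tool_pos"]-P)
T=o["tool_pos"].copy(); T[2]+=.0008; servo_line(T,velocity=.01); o=observe(); print(o["tool_pos"][2]-.214,(o["wrist_force"]-f0).round(2),o["time"])
np.save("zb.npy",zb)
for n in ("top","scene"):
    im,d=snapshot(n); X=cloud(n,d)
    for r in regions_of(n,"spatula")[:1]:
        m=r["region"]&(d>0)&(X[...,2]<.03); c,s,a=rect(X[m]); print(n,c,s,a,uv(*c))
    for r in regions_of(n,"tile")[:1]:
        m=r["region"]&(d>0); c,s,a=rect(X[m]); print(n,"tile",c,s,a,uv(*c))
    cv2.imwrite(f"pics/touch_{n}.png",im)
E
```

```text
True 9.0 blade z 0.010727036261841544 [ 0.48 -0.34  3.22] [ 0.069 -0.3   -0.028] [-1.78770901e-04 -5.58020818e-05  6.72703626e-03]
0.011365971266013658 [-0.18 -0.7   0.09] 9.3083
top [475.9 132.2] [ 52.7 269.2] 7.7 [487.11163285  81.7306989 ]
top tile [362.2 -85.4] [ 91.4 110.4] -81.77 [ 351.28909974 -122.79237926]
scene [469.4 134.5] [ 51.9 286.2] 6.76 [480.887656    84.69753427]
scene tile [564.1  65.5] [ 96.2 123.2] 7.27 [567.85641552   6.17667802]
```

```bash
python3 - <<'E'
from h import *
zb=.0117; 
P,R=edge([.5727,.058,zb]); servo_line(P,R,velocity=.02); f0=observe()["wrist_force"]; t0=observe()["wrist_torque"]
C=Ro.from_euler('z',-PHI,degrees=True).as_matrix()
for v in np.arange(.056,.0379,-.002):
    P,R=edge([.5727,v,zb]); hit=servo_line(P,R,velocity=.025,contact_N=4); o=observe()
    print(round(v,3),hit,(C@(o["wrist_force"]-f0)).round(2),(C@(o["wrist_torque"]-t0)).round(2),round(o["time"],2))
    if hit: break
im,d=snapshot("top"); cv2.imwrite("pics/ins.png",cv2.resize(im[180:320,200:400],None,fx=4,fy=4,interpolation=cv2.INTER_CUBIC))
E
```

```text
0.056 False [-0.53 -1.46  0.74] [-0.03  0.01  0.07] 10.11
0.054 False [ 0.61 -0.63 -0.56] [-0.03  0.05 -0.01] 10.36
0.052 False [ 0.19 -1.56 -0.29] [-0.05  0.06 -0.  ] 10.61
0.05 False [ 0.39 -0.77  0.51] [-0.04 -0.    0.03] 10.86
0.048 False [-0.09 -0.75 -0.22] [-0.01 -0.03 -0.06] 11.11
0.046 False [-0.14 -0.83 -0.17] [-0.06 -0.03  0.02] 11.36
0.044 False [ 0.36 -0.47 -0.37] [-0.02 -0.02 -0.01] 11.61
0.042 False [-0.35 -0.65 -0.51] [0.11 0.03 0.12] 11.86
0.04 False [ 0.14 -0.08 -0.17] [0.06 0.04 0.15] 12.11
0.038 False [ 0.34 -0.08 -0.19] [0.1  0.03 0.13] 12.36
```

View pics/ins.png

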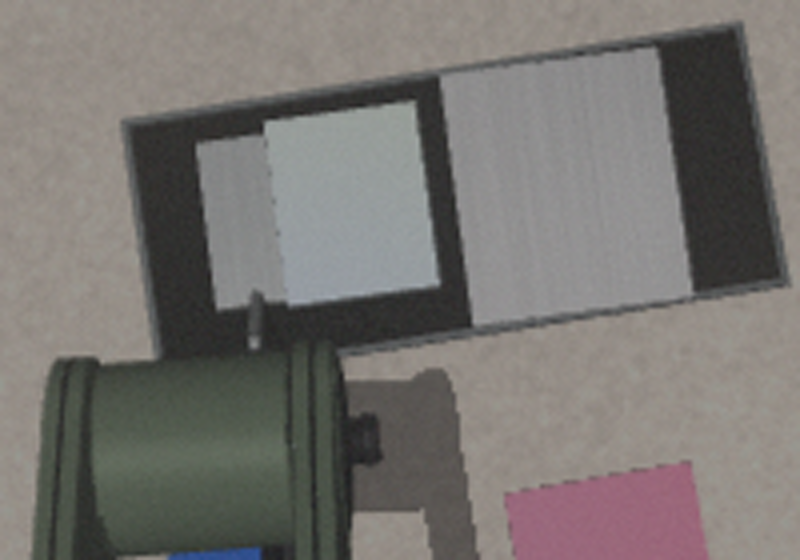

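Image: the blade, left edge (197,143)-(217,308), is under the tile's left flange, aligned along x. The torque changed at V=0.042, where the edge met the slot wall as expected. Now I'll push the tile home.

```bash
python3 - <<'E'
from h import *
zb=.0117; C=Ro.from_euler('z',-PHI,degrees=True).as_matrix()
f0=observe()["wrist_force"]; t0=observe()["wrist_torque"]
P,R=edge([.5727,.027,zb]); print(servo_line(P,R,velocity=.025,contact_N=4),observe()["time"])
for v in np.arange(.026,.008,-.0015):
    P,R=edge([.5727,v,zb]); hit=servo_line(P,R,velocity=.012,contact_N=4); hold(.05); o=observe()
    f=C@(o["wrist_force"]-f0); e=uv(*o["tool_pos"][:2])-uv(*P[:2])
    print(round(v,4),hit,f.round(2),(C@(o["wrist_torque"]-t0)).round(2),"err",(e*1000).round(2),round(o["time"],2))
    if hit or f[1]>4: break
im,d=snapshot("top"); cv2.imwrite("pics/home.png",cv2.resize(im[180:320,200:400],None,fx=4,fy=4,interpolation=cv2.INTER_CUBIC))
E
```

```text
False 13.0
0.026 False [ 0.7  -0.88 -0.52] [-0.05  0.03 -0.12] err [-0.01  0.01] 13.3
0.0245 False [ 1.3   0.75 -0.81] [ 0.09  0.05 -0.02] err [-0.02  0.02] 13.62
0.023 False [ 0.12 -0.59 -0.53] [ 0.12  0.   -0.05] err [-0.02 -0.06] 13.95
0.0215 False [ 0.36  3.06 -0.71] [0.46 0.01 0.16] err [-0.04  0.18] 14.28
0.02 False [0.27 5.38 0.57] [ 1.16 -0.03  0.47] err [-0.15  0.6 ] 14.6
```

View pics/home.png

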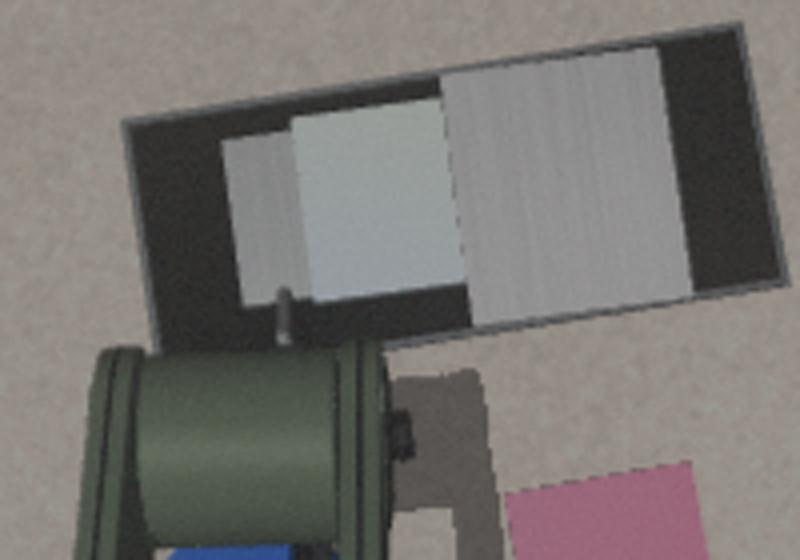

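The tile is home against the step, with the tile's right edge touching the slab at (443,100)-(467,285). Contact was felt with the blade edge at V≈0.0222. Now I'll roll to 60°, watching the forces.

```bash
cat >> h.py <<'E'
ZB=.0112; VS=.0222-.082; C=Ro.from_euler('z',-PHI,degrees=True).as_matrix()
def flip(th,slack=.002,dz=0.):
    o,R=tilepath(th); w=o+R@[.082+slack,.0015]
    return edge([.5727,VS+w[0],ZB+w[1]+dz],th)
E
python3 - <<'E'
from h import *
P,R=edge([.5727,.0242,.0117]); servo_line(P,R,velocity=.02); f0=observe()["wrist_force"]
for th in [0,3,6]+list(range(10,61,5)):
    P,R=flip(th); hit=servo_line(P,R,velocity=.05,contact_N=9); o=observe()
    e=(C@(o["tool_pos"]-P)*1000).round(2)
    print(th,hit,(C@(o["wrist_force"]-f0)).round(2),o["wrist_torque"].round(2),e,round(o["time"],2))
    if hit: break
im,d=snapshot("scene"); cv2.imwrite("pics/mid.png",cv2.resize(im[170:340,220:440],None,fx=3.5,fy=3.5,interpolation=cv2.INTER_CUBIC))
E
```

```text
0 False [ 0.21  0.18 -0.41] [ 0.03  0.13 -0.01] [ 0.08 -0.2   0.09] 15.26
3 False [ 0.28 -0.55 -1.58] [-0.09  0.11 -0.02] [ 0.01 -0.27 -0.04] 15.65
6 False [ 0.68 -0.63 -1.09] [-0.16  0.09 -0.04] [-0.04 -0.02 -0.12] 16.04
10 False [ 0.17 -0.67 -1.48] [-0.18  0.09 -0.04] [-0.01  0.04 -0.1 ] 16.51
15 False [ 0.51  0.22 -1.84] [-0.2   0.14  0.  ] [-0.01  0.05 -0.08] 17.06
20 False [-0.4   0.2  -0.78] [-0.37  0.12 -0.05] [ 0.01 -0.01 -0.06] 17.61
25 False [ 0.42  0.54 -1.85] [-0.4   0.08 -0.03] [ 0.01 -0.02 -0.06] 18.16
30 False [ 0.36 -0.07 -0.96] [-0.45  0.13  0.  ] [ 0.03 -0.15 -0.07] 18.72
35 False [ 0.78 -0.72 -1.17] [-0.53  0.09 -0.03] [ 0.04 -0.26 -0.11] 19.27
40 False [ 1.21  0.5  -0.59] [-0.59  0.11  0.03] [ 0.04 -0.26 -0.14] 19.83
45 False [ 0.07  0.86 -0.22] [-0.63  0.11  0.01] [ 0.01 -0.23 -0.17] 20.39
50 False [ 0.04 -0.   -0.53] [-0.68  0.07  0.05] [ 0.   -0.21 -0.18] 20.95
55 False [ 0.12  0.53 -0.57] [-0.63  0.1  -0.02] [-0.01 -0.21 -0.25] 21.51
60 False [-0.51  0.61 -0.39] [-0.68  0.06  0.03] [-0.03 -0.23 -0.28] 22.07
```

View pics/mid.png

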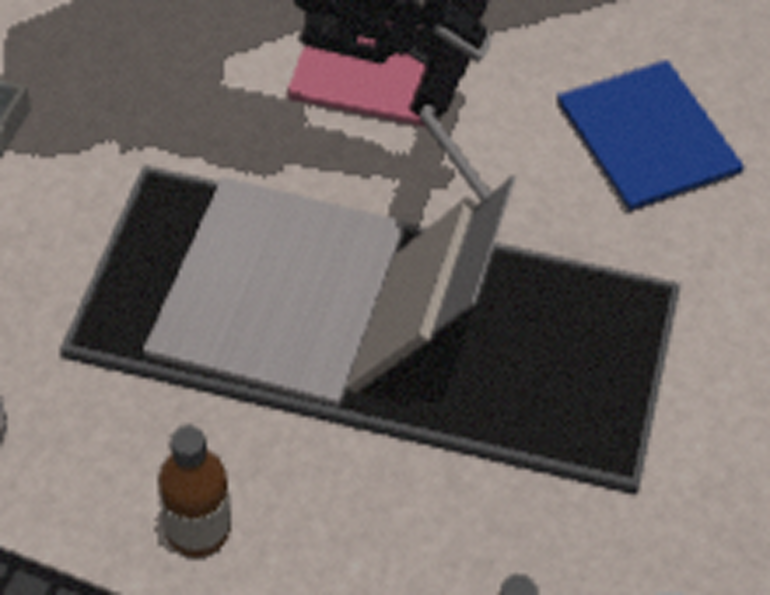

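At 60° the tile stands on the step at (345,390), lying cleanly on the blade, so I'll carry on over the top.

```bash
python3 - <<'E'
from h import *
f0=observe()["wrist_force"]
for th in [66,72,78,84,88,92]:
    P,R=flip(th); hit=servo_line(P,R,velocity=.05,contact_N=9); o=observe()
    print(th,hit,(C@(o["wrist_force"]-f0)).round(2),o["wrist_torque"].round(2),o["tool_pos"].round(3),round(o["time"],2))
    if hit: break
else:
    D=C.T@np.array([0,-1,0])
    for k in range(1,6):
        hit=servo_line(P+D*.005*k,R,velocity=.04,contact_N=6); o=observe()
        print(k*5,hit,(C@(o["wrist_force"]-f0)).round(2),round(o["time"],2))
        if hit: break
im,d=snapshot("scene"); cv2.imwrite("pics/over.png",cv2.resize(im[170:340,220:440],None,fx=3.5,fy=3.5,interpolation=cv2.INTER_CUBIC))
E
```

```text
66 False [ 1.07 -1.    0.12] [-0.71  0.11  0.01] [ 0.453 -0.156  0.197] 22.76
72 False [ 0.9  -1.21  1.33] [-0.79  0.03  0.02] [ 0.455 -0.175  0.18 ] 23.4
78 False [-0.15 -1.51  0.46] [-0.77  0.05  0.04] [ 0.457 -0.191  0.162] 24.05
84 False [ 0.29 -1.28  1.4 ] [-0.77  0.06 -0.01] [ 0.459 -0.205  0.142] 24.7
88 False [ 0.79 -2.05  0.45] [-0.79  0.04 -0.01] [ 0.46  -0.214  0.127] 25.18
92 False [ 0.24 -1.42  0.94] [-0.84  0.05 -0.03] [ 0.46  -0.222  0.112] 25.67
5 False [ 0.24 -0.93  1.25] 25.94
10 False [ 0.75 -1.19  0.49] 26.22
15 False [ 0.02 -0.57  1.  ] 26.49
20 False [ 1.7  -0.92  0.73] 26.77
25 False [ 0.82 -2.09  0.33] 27.04
```

View pics/over.png

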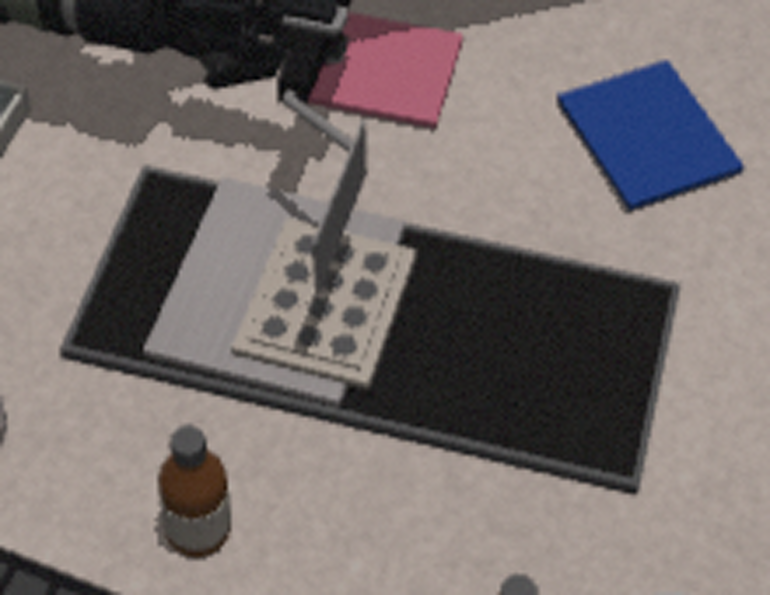

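The tile is lying wells up, flat on the slab, centred around (325,300) and clear of the blade. Next the spatula goes back, with a check for slip in the grip before lowering.

```bash
python3 - <<'E'
from h import *
o=observe(); P=o["tool_pos"]; servo_line(P+[0,0,.2],velocity=.2)
H=np.load("home.npy"); _,R=pose([.57,.28,.1])
movep(H+[0,0,.12],R); servo_line(H+[0,0,.06],R,velocity=.15); hold(.2)
o=observe(); print(o["time"],o["tool_pos"]-H,o["wrist_force"].round(2),o["wrist_torque"].round(3))
im,d=snapshot("scene"); X=cloud("scene",d)
for r in regions_of("scene","spatula")[:1]:
    m=r["region"]&(d>0)&(X[...,0]>.49); P=X[m]; print("blade",*rect(P),np.percentile(P[:,2],[5,50,95]).round(4))
    A=np.c_[P[:,0]-.539,P[:,1]-.344,np.ones(len(P))]; print("slopes",np.linalg.lstsq(A,P[:,2],rcond=None)[0].round(4))
for r in regions_of("scene","tile")[:3]:
    P=X[r["region"]&(d>0)]; print("tile",np.round(r["pixel"]),*rect(P),np.percentile(P[:,2],[5,50,95]).round(4))
E
```

```text
30.625 [0.0007564  0.00025328 0.06144709] [ 0.29  0.32 -1.48] [-0.047  0.107 -0.054]
blade [540.  352.1] [ 65.  101.7] 5.45 [0.0703 0.0732 0.0768]
slopes [ 0.016  -0.0674  0.0726]
tile [329. 190.] [357.  -87.5] [106.4 116.3] -81.18 [0.0057 0.0125 0.0158]
tile [309. 254.] [578.8 -29.6] [ 91.1 116.8] 6.08 [0.0246 0.0303 0.0339]
tile [407. 210.] [340.4 117.3] [ 99.5 120.6] 45.58 [0.0083 0.0124 0.0157]
```

```bash
python3 - <<'E'
from h import *
H=np.load("home.npy"); _,R=pose([.57,.28,.1]); hold(.2); o=observe(); print(o["time"],o["tool_pos"]-H,np.degrees(Ro.from_matrix(R.T@o["tcp_rot"]).as_rotvec()).round(2))
for n in ("scene","top"):
    im,d=snapshot(n); X=cloud(n,d)
    m=(X[...,2]>.055)&(X[...,2]<.088)&(X[...,0]>.505)&(X[...,0]<.62)&(X[...,1]>.28)&(X[...,1]<.41)&(d>0)
    m=cv2.morphologyEx(m.astype(np.uint8),cv2.MORPH_OPEN,np.ones((3,3)))>0
    P=X[m]; A=np.c_[P[:,0]-.539,P[:,1]-.344,np.ones(len(P))]; print(n,len(P),*rect(P),np.linalg.lstsq(A,P[:,2],rcond=None)[0].round(4))
    y=im[190:330,130:260] if n=="top" else im[230:350,420:540]
    b=cv2.resize(y,(390,400),interpolation=cv2.INTER_CUBIC); a=b if n=="scene" else np.hstack([a,b])
cv2.imwrite("pics/ret.png",a)
E
```

```text
30.975 [-3.88954741e-05  8.53761007e-05  6.02161333e-02] [ 0.01  0.02 -0.01]
scene 849 [547.2 345.4] [50.2 87.7] 6.2 [-0.0015 -0.0043  0.0715]
top 835 [547.  343.9] [51.4 86. ] 6.04 [-0.0024 -0.0151  0.0704]
```

View pics/ret.png

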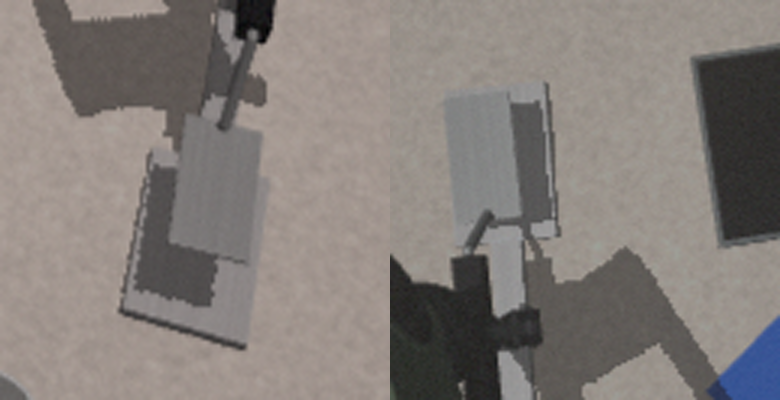

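The blade is level and not slipped (the earlier reading was polluted, taken while settling). I'll lower, release and retreat.

```bash
python3 - <<'E'
from h import *
H=np.load("home.npy"); _,R=pose([.57,.28,.1])
servo_line(H+[0,0,.008],R,velocity=.1); hold(.15)
hit=servo_line(H-[0,0,.001],R,velocity=.012,contact_N=2.5); o=observe(); print(hit,o["tool_pos"]-H,o["wrist_force"].round(2),o["time"])
gripper_to(.5); hold(.2); gripper_to(1.0); o=observe(); print(o["wrist_force"].round(2),o["time"])
servo_line(o["tool_pos"]+[0,0,.15],velocity=.12)
set_joints([-1.256,0.207,1.542,0,1.393,-0.15]); hold(.3)
for n in ("top","scene"):
    im,d=snapshot(n); X=cloud(n,d); g=im.astype(int).mean(-1); cv2.imwrite(f"pics/end_{n}.png",im)
    near=(X[...,1]>.24)&(X[...,1]<.42)&(X[...,0]>.2)&(X[...,0]<.64)&(d>0)
    m=near&(g<75)&(X[...,2]>.065)&(X[...,2]<.09)
    m=cv2.morphologyEx(m.astype(np.uint8),cv2.MORPH_OPEN,np.ones((3,3)))>0
    P=X[m]; print(n,"handle",len(P),np.median(P[:,2]).round(4),*rect(P))
    m=(abs(X[...,0]-.57)<.09)&(abs(X[...,1]+.03)<.09)&(X[...,2]>.0265)&(d>0); P=X[m]; c,s,a=rect(P)
    A=np.c_[P[:,0]-.57,P[:,1]+.03,np.ones(len(P))]; print("tile",c,s,a,uv(*c),np.linalg.lstsq(A,P[:,2],rcond=None)[0].round(4))
print(observe()["time"])
E
```

```text
True [-1.14771310e-04 -6.54920204e-05  1.75077926e-05] [0.3  0.03 4.01] 32.525
[0.13 0.84 1.24] 33.5833
top handle 633 0.0765 [390.9 325.9] [ 20.5 138.9] 6.28
tile [570.6 -48.5] [130.9 134.5] 0.92 [ 562.40456303 -107.87825307] [-0.0024 -0.0013  0.0304]
scene handle 507 0.0777 [392.5 327.5] [ 20.9 143.3] 6.58
tile [581.9 -46.3] [112.7 125.2] -84.38 [ 573.87262307 -106.87147653] [-0.0041 -0.0046  0.0306]
38.3833
```

View pics/end_top.png

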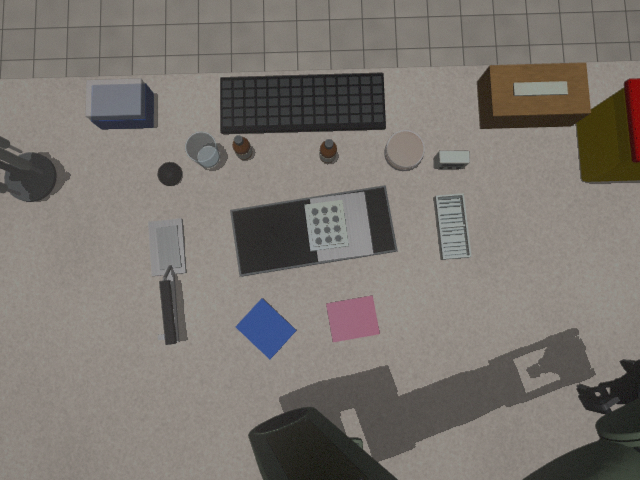

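The picture shows the tile wells up on the slab at (326,225), with its slope level to within 0.5%. The spatula is back home at (168,260) and everything else is undisturbed.

```bash
python3 -c "
from plant import *
print(sign_off())"
```

```text
the job is handed in; nothing more can be done
None
```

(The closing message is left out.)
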